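Switch on the grinder under its guard

TASK

Switch the grinder on at the box whose toggle sits under a hinged metal guard: with a fingertip under the guard's front tongue lift the guard and hold it back, push the toggle beneath over to its far side, then draw the finger out and let the guard drop fully shut over the switched toggle. Push gently with the fingertips or the outside of the fingers only, pinch and lift nothing, and leave the bare toggle on the other box and the things standing about (shaker, cup, tamper) as they are.

Things in the scene. Friction and masses are not known exactly. Their poses are not given: they have to be found in the camera images.
- grinder_box: grey switch box with the guarded toggle, fixed, 95 deep (x) x 116 wide (y) x 70 mm high. Origin at worktop level under the toggle's pivot; z up, +x front to back (roughly away from the robot). Front face at x = -19 mm, back +76, cable gland behind. Guard hinge along y at x = +16 mm, 92 mm over the worktop. Fingers tilted 30 to 45 degrees, tips forward in +x, get under the tongue
- guard (a joint): dark steel guard on its hinge at the back, rad: 0 shut, grows as its front rises, stop 1.4. Falls shut when let go; under 1 N at the tongue lifts it. Shut, it is a hood 64 mm wide, roof top 97.5 mm over the worktop, front wall at x = -15 mm of the box down to 77 mm over the worktop, side cheeks 14 mm deep (58 apart inside); a flat tongue juts forward from the wall's foot
- tongue_edge (a point): middle of the underside of the tongue's rolled front edge, tongue 64 mm wide; moves with the guard. Shut: at x = -34 mm of the box, 75.5 mm over the worktop, so 15 mm in front of the box's front face with free space beneath down to the worktop. 53 mm from the hinge axis
- power_toggle (a joint): angle of the toggle under the guard, rad: 0 off, leaning to the front (-x of the box), 0.84 on, leaning to the back (+x). Upright at 0.42; snaps over to either side past the middle; about 1 N at its tip moves it. Its pivot is 72 mm over the worktop
- power_toggle_tip (a point): centre of the 9 mm ball at the tip of the toggle under the guard; off: 7 mm in front of the pivot (-x) and 87 mm over the worktop; on: 7 mm behind it
- lamp_box: the other switch box, same size and make, with a bare toggle and no guard; fixed; origin and axes as for the grinder box. To be left alone
- lamp_toggle (a joint): angle of the bare toggle on the other box, rad: 0 as it starts; must stay so
- shaker: powder shaker, 65 mm across, 103 mm tall, standing loose; origin at the centre of its underside. Leave standing
- cup: wide white cup, 93 x 120 x 59 mm with handle, loose; origin at the centre of its underside. Leave standing
- tamper: tamper with a dark handle, 58 mm across, 93 mm tall, loose; origin at the centre of its underside. Leave standing

How it is judged:
By the outcome, as a careful person would: the job done as asked, in the order asked, and still so for the second after the job is handed in, with the robot touching nothing.
It also fails if it takes over 35 s, if anything falls off the work surface, if the arm or the gripper's body presses on something with over 40 N, if the wrist force passes 120 N, or if a joint passes its speed limit or range.

ROBOT

A 7-joint arm with a two-finger parallel gripper is mounted at the origin on a cart in front of the work surface, level with it; the furniture and walls round the work are solid. World frame = base frame: x ahead of the robot, y to its left, z up, the work surface at z = 0. Lengths are in m, angles in rad, forces in N, time in s.
With the tool pointing down it reaches from about 0.35 to 0.9 m from the base axis. Payload 8.1 kg.
Tool frame: the origin (TCP) lies at the very end of the fingers, on their centre line; the grasp point (between the pads) lies 19 mm behind it (grasp_offset is the distance from the TCP to the grasp point, in m); z points along the fingers, y is the line along which they close (so a half turn about z gives the same grasp; the last joint's range is limited). The gripper opens to 92 mm and grips with 3 to 60 N. Pads are 19 mm wide; open, the fingers measure 130 mm over their backs; the gripper's body (75 mm by 190 mm) begins 47 mm behind the grasp point.
Start: joints at [-1.409, 0.434, 0.025, 1.573, -0.012, 1.134, -0.075], TCP at [0.164, 0.603, 0.227] pointing down, gripper open.
Joint ranges: [-2.62, 2.62], [-0.44, 2.09], [-1.27, 1.32], [0.08, 2.57], [-1.32, 4.46], [0.12, 2], [-2.74, 2.74]. Speed limits (rad/s): [2.22, 2.22, 3.01, 3.01, 3.14, 3.14, 3.14].

INTERFACE

Orientations are given as a rotation vector (axis times angle).
In Python, from cell import observe, get_image, camera_params, sign_off, silhouettes, grasp_offset gives the robot as it stands. The module is installed in compiled form; this text tells all that it offers.
- The arm moves only by the tool jog_arm, never from a script. Its argument "motion" is a list that holds one entry, the list of rows, each a list of 7 numbers: the shift along the tool's x, y, z in m, then the turn, a rotation vector about the tool's x, y, z in rad, then the closure, from -1 (fully open) to 1 (shut), so that 0 is half open. In form: [[[dx, dy, dz, wx, wy, wz, hand], ...]]. A call has 1 to 10 rows; each row is the pose to reach, as a shift and turn from the pose commanded when the call began, along the tool's axes at that moment; what a row does not reach only later rows make up. A row lasts 1/12 s, in which the tool goes at most 41.7 mm and 7.16 degrees, less where a joint would pass 70% of its speed; a pose out of reach is approached as far as the arm can. A call with a gripper value outside its range is refused whole. The fingers move at their own pace and stop on an object; "force" is the grip in N (left out, the last holds). Time passes only in rows, so rows that repeat a pose let the fingers close. It gives the time, the measured TCP pose, the force, the opening and the grip force at its end, in the units of the state.
- observe(): the state, without advancing time (a new reading comes with each control period).
- get_image(name): name is "scene" or "side" or "wrist"; returns the picture (384x512x3 uint8, red, green, blue); there is no depth.
- camera_params(name): a dict with "vertical_fov" (degrees; the focal length in pixels is half the picture's height over the tangent of half this angle, whatever the lens; pixels are square), "cx", "cy" (the principal point, pixels), "T" (4x4, takes a point from camera to world coordinates). Camera axes: x right, y down, z forward; pixel columns grow to the right and rows downward; lengths in m; the calibration is good to about 2 mm. A picture is of the moment at which its call begins: read the wrist's pose just before it. camera_params takes no time and is no camera call; for the wrist camera it gives the pose at the moment of the call.
- sign_off(): hands the job in; it is judged then, once.
Trained networks look in the newest picture that a camera, given by its name, has taken for a name from the list of things; names that differ only in an ending like _2 or _b are one class to them, and where a whole thing is asked for, a point or a joint stands for the part that bears it (a point fixed in the world has none). Each returns a list of dicts, best first, with "p" (0 to 1); they miss things now and then, are a little off and sometimes report something else, mostly with a low value. They report only what shows in the picture. A call takes as long as a camera call.
- silhouettes(query, camera): "mask" (384x512 bool, what is visible of it) and "pixel" ([column, row] in pixels, amid what is visible of it).
The state is a dict: "clock": time; "joints": joint angles; "dq": joint speeds; "joint_efforts": joint torques, N m; "position": TCP position; "ee_rot": TCP orientation; "force": force on the tool from outside, world axes, zero at the start; "ft_torque": the same for the moment, N m; "width": opening from 0.0 (shut) to 1.0 (fully open); "gripper_force": force on a finger pad.
Only numpy, scipy, OpenCV 4.12 (cv2) and the standard library are available. Lean on these libraries where they do the work, as an engineer would, in place of code of your own. Each camera call takes 0.05 s, during which the arm holds its last target. There are 200 camera calls.

## Working session

There is one attempt and no reset: what is moved stays moved. The work goes in short steps, Python scripts to look and compute and a tool call to move; the robot and the scene stay as the last step left them, time stands still between calls to the robot, and variables do not carry over. Pictures are saved under pics/ and viewed, at most 10 in all, crops included, and the job is handed in when it is done.

Besides the shell and the picture viewer there is one more tool, called as name([rows], argument=value, ...), one row to a line, values as JSON. jog_arm: Moves the arm, as the interface text tells. Its arguments: {"type":"object","properties":{"motion":{"type":"array"},"force":{"type":"number"}},"required":["motion"]}

```bash
mkdir -p pics
cat > h.py <<'E'
import numpy as np, cv2
from cell import *
from scipy.spatial.transform import Rotation as R
def shot(cam,name):
    im=get_image(cam); cv2.imwrite(f'pics/{name}.png',cv2.cvtColor(im,cv2.COLOR_RGB2BGR)); return im
def K(p): return 192/np.tan(np.radians(p['vertical_fov'])/2)
def ray(p,px):
    d=np.array([(px[0]-p['cx'])/K(p),(px[1]-p['cy'])/K(p),1]); T=np.array(p['T']); return T[:3,3],T[:3,:3]@d
def atz(p,px,z):
    o,d=ray(p,px); return o+d*(z-o[2])/d[2]
def proj(p,X):
    T=np.array(p['T']); c=T[:3,:3].T@(np.array(X)-T[:3,3]); return c[:2]/c[2]*K(p)+[p['cx'],p['cy']]
E
python3 - <<'E'
from h import *
o=observe();print(o)
for c in ['scene','side']:
    im=shot(c,c+'0'); p=camera_params(c); print(c,np.round(p['T'],3).tolist(),p['vertical_fov'],p['cx'],p['cy'])
    for q in ['grinder_box','guard','tongue_edge','lamp_box','shaker','cup','tamper']:
        for s in silhouettes(q,c)[:2]:
            ys,xs=np.where(s['mask']); print(q,round(s['p'],2),s['pixel'],(xs.min(),xs.max(),ys.min(),ys.max()) if len(xs) else None)
a,b=[cv2.imread(f'pics/{c}0.png') for c in('scene','side')]
cv2.imwrite('pics/both0.png',cv2.resize(np.vstack([a,b]),None,fx=.78,fy=.78))
E
```

```text
{'clock': 0.0, 'joints': array([-1.40861029,  0.43526169,  0.02496787,  1.57407814, -0.01161203,
        1.13403716, -0.0750665 ]), 'dq': array([-0.00121413,  0.00143509,  0.00196024,  0.00109709,  0.00140344,
        0.00134323,  0.00028996]), 'joint_efforts': array([-7.75013905e-05, -6.67828846e+01,  9.85133909e-01, -3.14489615e+01,
       -6.05033920e-02,  4.24109004e-02,  1.60634891e-04]), 'position': array([0.16347747, 0.60270346, 0.22592822]), 'ee_rot': array([-4.14757046e-01, -3.11401106e+00,  2.57167583e-03]), 'force': array([ 0.47634471, -0.10347972,  0.41604232]), 'ft_torque': array([-0.04361388,  0.03422982,  0.05012851]), 'gripper_force': 0.0, 'width': 0.9989090839804645}
scene [[0.434, -0.461, 0.774, -0.462], [-0.901, -0.218, 0.375, -0.534], [-0.004, -0.86, -0.51, 0.746], [0.0, 0.0, 0.0, 1.0]] 50.33000841278346 256.5759319396411 197.20484935294775
guard 0.68 [199.6, 181.8] (np.int64(184), np.int64(207), np.int64(176), np.int64(191))
tongue_edge 0.84 [196.0, 184.0] (np.int64(184), np.int64(206), np.int64(176), np.int64(191))
lamp_box 0.9 [329.8, 223.5] (np.int64(309), np.
[... 407 characters left out ...]
[0.0, 0.0, 0.0, 1.0]] 46.35652180476271 261.65539209728416 190.1835815278971
grinder_box 0.74 [239.4, 169.5] (np.int64(218), np.int64(262), np.int64(153), np.int64(190))
guard 0.63 [228.2, 158.2] (np.int64(219), np.int64(242), np.int64(153), np.int64(168))
tongue_edge 0.83 [227.7, 160.2] (np.int64(218), np.int64(243), np.int64(152), np.int64(168))
lamp_box 0.57 [341.8, 238.6] (np.int64(312), np.int64(372), np.int64(215), np.int64(269))
shaker 0.76 [256.7, 205.0] (np.int64(242), np.int64(265), np.int64(188), np.int64(229))
cup 0.57 [378.1, 272.4] (np.int64(364), np.int64(405), np.int64(259), np.int64(299))
tamper 0.65 [175.0, 167.9] (np.int64(169), np.int64(185), np.int64(151), np.int64(180))
```

View pics/both0.png

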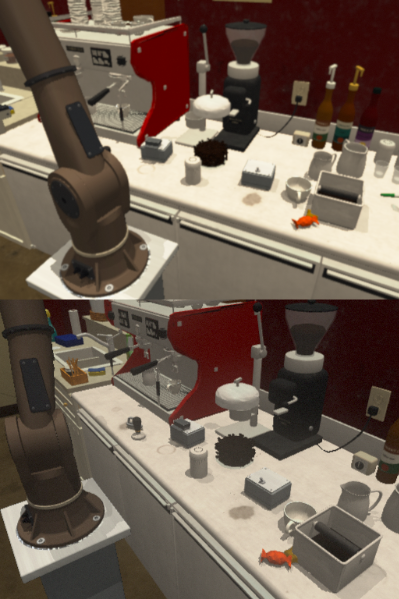

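Run:
```python
from h import *
P={c:camera_params(c) for c in('scene','side','wrist')}
print(np.round(P['wrist']['T'],3).tolist(),P['wrist']['vertical_fov'])
def tri(a,b):
    A=[];B=[]
    for c,px in(('scene',a),('side',b)):
        o,d=ray(P[c],px);d/=np.linalg.norm(d);M=np.eye(3)-np.outer(d,d);A.append(M);B.append(M@o)
    return np.linalg.lstsq(np.vstack(A),np.hstack(B),rcond=None)[0]
for n,a,b in [('guard',(199.6,181.8),(228.2,158.2)),('lamp',(329.8,223.5),(341.8,238.6)),('shaker',(247,217),(256,207)),('cup',(384,239),(378,272)),('tamper',(139,192),(176,166))]:
    print(n,tri(a,b).round(3))
```

```text
[[0.262, 0.925, 0.273, 0.09], [0.965, -0.252, -0.075, 0.624], [-0.0, 0.283, -0.959, 0.385], [0.0, 0.0, 0.0, 1.0]] 68.18769262858032
guard [0.506 0.141 0.116]
lamp [ 0.578 -0.28   0.033]
shaker [ 0.479 -0.044  0.047]
cup [ 0.515 -0.451  0.071]
tamper [0.415 0.32  0.061]
```

The guarded box sits at about scene pixel (199,185), near world (0.52, 0.14). The bare box is to its right and the tamper to its left. I'll move in for a close wrist view.

jog_arm([
  [[-0.03,-0.03,-0.03,0,0,0,1],[-0.06,-0.06,-0.04,0,0,0,1],[-0.09,-0.09,-0.04,0,0,0,1],[-0.12,-0.12,-0.04,0,0,0,1],[-0.15,-0.15,-0.04,0,0,0,1],[-0.18,-0.18,-0.04,0,0,0,1],[-0.21,-0.21,-0.04,0,0,0,1],[-0.24,-0.24,-0.04,0,0,0,1],[-0.27,-0.27,-0.04,0,0,0,1],[-0.3,-0.3,-0.04,0,0,0,1]],
])

```text
clock: 1.63
position: [0.3666, 0.2482, 0.2671]
ee_rot: [0.415, 3.114, 0.002]
force: [0.9, 0.4, -0.4]
width: 0.324
gripper_force: 0.0
```

jog_arm([
  [[-0.02,-0.03,0,0,0,0,1],[-0.04,-0.06,0,0,0,0,1],[-0.06,-0.08,0,0,0,0,1],[-0.06,-0.08,0,0,0,0,1]],
])

```text
clock: 1.97
position: [0.4052, 0.1517, 0.2673]
ee_rot: [0.426, 3.111, -0.001]
force: [0.6, 0.4, 0.0]
width: 0.039
gripper_force: 0.0
```

Run:
```python
from h import *
o=observe();print(o['clock'],o['position'],o['ee_rot'],o['joints'].round(2),o['width'],R.from_rotvec(o['ee_rot']).as_matrix().round(3).tolist())
p=camera_params('wrist');im=shot('wrist','w1');print(np.round(p['T'],3).tolist())
for q in ['grinder_box','guard']:
    for s in silhouettes(q,'wrist')[:1]:
        m=s['mask'].astype(np.uint8);c=max(cv2.findContours(m,0,2)[0],key=cv2.contourArea)
        r=cv2.boxPoints(cv2.minAreaRect(c));print(q,s['p'],s['pixel'],r.round(1).tolist())
```

```text
1.9667 [0.40523596 0.15168732 0.26725115] [ 4.26435640e-01  3.11065457e+00 -8.17754458e-04] [-0.78  0.07  0.32  1.97 -0.02  1.11  0.85] 0.03882472572971024 [[-0.963, 0.269, 0.002], [0.269, 0.963, -0.001], [-0.002, -0.0, -1.0]]
[[0.27, 0.923, 0.274, 0.331], [0.963, -0.258, -0.077, 0.173], [-0.001, 0.285, -0.958, 0.425], [0.0, 0.0, 0.0, 1.0]]
grinder_box 0.56 [312.8, 226.4] [[283.1000061035156, 219.8000030517578], [328.79998779296875, 216.0], [330.1000061035156, 232.0], [284.3999938964844, 235.8000030517578]]
```

View pics/w1.png

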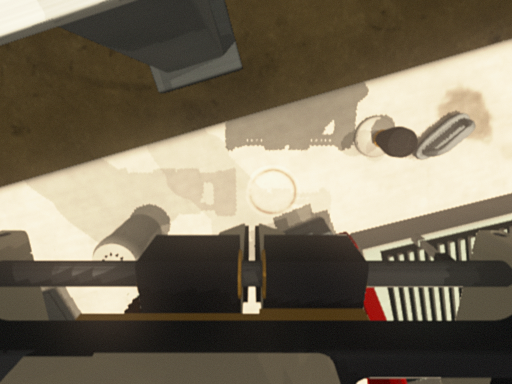

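The wrist view shows only the front edge of the guarded box, at about (305,222), because the closed fingers hide the rest. The shaker is at (135,235). I'll tilt and back off to see the box.

jog_arm([
  [[0.02,0,-0.01,0,-0.12,0,1],[0.04,0,-0.02,0,-0.24,0,1],[0.05,0,-0.03,0,-0.36,0,1],[0.05,0,-0.04,0,-0.48,0,1],[0.05,0,-0.04,0,-0.6,0,1],[0.05,0,-0.04,0,-0.7,0,1],[0.05,0,-0.04,0,-0.7,0,1]],
])

```text
clock: 2.7
position: [0.353, 0.1726, 0.307]
ee_rot: [0.314, 2.417, -0.112]
force: [-0.3, -0.7, -1.1]
width: 0.003
gripper_force: 0.0
```

Run:
```python
from h import *
o=observe();print(o['clock'],o['position'],o['joints'].round(2),R.from_rotvec(o['ee_rot']).as_matrix().round(3).tolist())
p=camera_params('wrist');im=shot('wrist','w2');print(np.round(p['T'],3).tolist())
for q in ['grinder_box','guard','tongue_edge']:
    for s in silhouettes(q,'wrist')[:1]:
        m=s['mask'].astype(np.uint8);c=max(cv2.findContours(m,0,2)[0],key=cv2.contourArea)
        r=cv2.approxPolyDP(cv2.convexHull(c),3,True)[:,0];print(q,s['p'],s['pixel'],r.tolist())
```

```text
2.7 [0.35299697 0.17263884 0.30699241] [-1.01 -0.17 -0.24  2.31  0.77  1.08 -0.35] [[-0.735, 0.254, 0.629], [0.195, 0.967, -0.163], [-0.65, 0.003, -0.76]]
[[0.255, 0.527, 0.811, 0.198], [0.967, -0.141, -0.213, 0.214], [0.002, 0.838, -0.545, 0.377], [0.0, 0.0, 0.0, 1.0]]
guard 0.67 [282.5, 153.2] [[300, 132], [309, 164], [271, 173], [260, 142]]
tongue_edge 0.98 [285.4, 151.7] [[299, 133], [308, 164], [273, 172], [265, 161], [261, 143]]
```

View pics/w2.png

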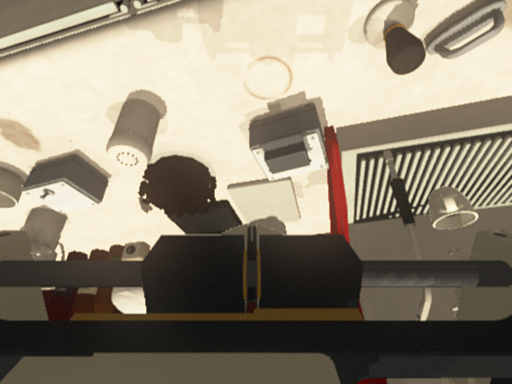

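The picture is upside down (image down is world up). The box's front face is at about (285,120) and the guard and top face at about (290,150). I'll zoom in for corners.

Run:
```python
from h import *
im=cv2.imread('pics/w2.png');cv2.imwrite('pics/w2c.png',cv2.resize(im[85:190,235:345],None,fx=5.5,fy=5.5,interpolation=cv2.INTER_CUBIC))
im=cv2.imread('pics/side0.png')
```

```text
(no output)
```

View pics/w2c.png

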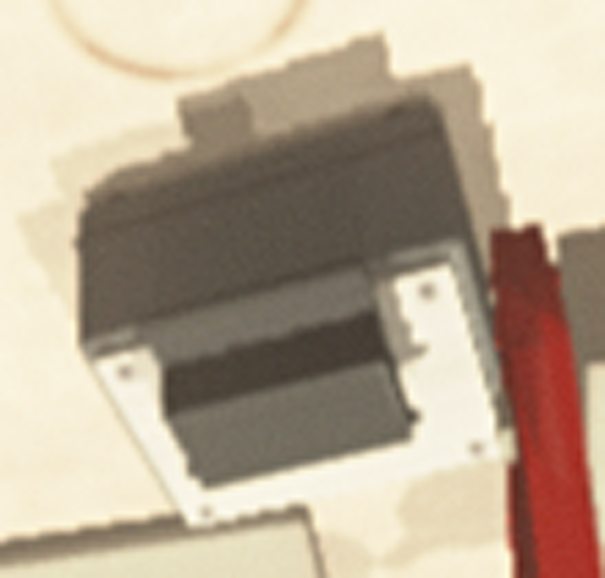

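```bash
cat >> h.py <<'E'
from scipy.optimize import least_squares
def box2w(q,X):
    c,s=np.cos(q[2]),np.sin(q[2]); X=np.array(X)/1000
    return np.array([q[0]+c*X[0]-s*X[1],q[1]+s*X[0]+c*X[1],X[2]])
E
python3 - <<'E'
from h import *
T=np.array([[0.255,0.527,0.811,0.198],[0.967,-0.141,-0.213,0.214],[0.002,0.838,-0.545,0.377],[0,0,0,1]])
p=camera_params('wrist')
F=[((-19,-58,70),(95,350)),((-19,58,70),(460,245)),((76,-58,70),(190,525)),((76,58,70),(512,455)),((-15,-32,97.5),(165,412)),((-15,32,97.5),(390,358)),((-34,-32,76.5),(132,330)),((-34,32,76.5),(365,268))]
px=[np.array(b)/5.5+[235,85] for a,b in F]
for cor in (0,):
    f=lambda q:np.hstack([proj(p,box2w(q,a))-b for (a,_),b in zip(F,px)])
    r=least_squares(f,[.5,.14,-.2],x_scale=[.01,.01,.1],loss='soft_l1');print(r.x.round(4),f(r.x).reshape(-1,2).round(1).tolist())
q=r.x
s=camera_params('scene');d=camera_params('side')
for n in ('scene','side'):
    print(n,proj(camera_params(n),box2w(q,(-20,0,85))).round(1))
print(box2w(q,(-34,0,75.5)))
E
```

```text
[0.5396 0.1787 0.1251] [[-4.2, 1.5], [1.9, 0.5], [-1.7, 1.7], [2.9, -0.3], [-0.4, 1.0], [-0.2, 0.1], [0.9, -2.2], [-0.2, -2.6]]
scene [193.5 185.5]
side [226.4 162.2]
[0.50586646 0.17447266 0.0755    ]
```

Run:
```python
from h import *
p=camera_params('wrist');S=camera_params('scene');D=camera_params('side')
F=[((-19,-58,70),(95,350)),((-19,58,70),(460,245)),((76,-58,70),(190,525)),((76,58,70),(512,455)),((-15,-32,97.5),(165,412)),((-15,32,97.5),(390,358)),((-34,-32,76.5),(132,330)),((-34,32,76.5),(365,268))]
px=[np.array(b)/5.5+[235,85] for a,b in F]
def ins(a,i): return (a[0]-np.sign(a[0])*i,a[1]-np.sign(a[1])*i,a[2]) if a[2]==70 else a
H=[(x,y,z) for x,z in((-34,76),(-15,97.5),(20,97.5)) for y in(-32,32)]+[(20,-32,84),(20,32,84)]
def ext(c,q):
    u=np.array([proj(c,box2w(q,a)) for a in H]);return np.hstack([u.min(0),u.max(0)])
def f(q,w=1):
    a=np.hstack([proj(p,box2w(q,ins(a,q[3])))-b for (a,_),b in zip(F,px)])
    return np.hstack([a,w*(ext(S,q)-[184,176,207,191])*1.0,w*(ext(D,q)-[218.5,152.5,243,168])])
for w in(0,1):
    r=least_squares(f,[.5,.14,.1,4],args=(w,),x_scale=[.01,.01,.1,1],loss='soft_l1');q=r.x
    print(q.round(4),f(q)[:16].reshape(-1,2).round(1).tolist(),f(q)[16:].round(1))
```

```text
[0.5396 0.179  0.1228 3.8447] [[-0.9, 2.3], [0.0, 2.9], [-0.4, 0.1], [0.4, -1.0], [-0.3, 0.9], [0.1, 0.1], [1.1, -2.3], [0.1, -2.6]] [-0.9 -0.5  0.2  0.3 -1.8 -1.  -0.2  1.5]
[0.5403 0.1789 0.1242 3.8576] [[-0.9, 2.6], [-0.1, 3.3], [-0.3, 0.3], [0.3, -0.8], [-0.2, 1.2], [-0.0, 0.4], [1.1, -1.9], [0.0, -2.3]] [-0.8 -0.6  0.3  0.3 -1.6 -1.  -0.   1.5]
```

```bash
cat >> h.py <<'E'
Q=np.array([.540,.179,.124])
def target(xb,yb,z,tilt):
    "box mm, tilt deg -> position, R"
    e=np.array([np.cos(Q[2]),np.sin(Q[2]),0]);t=np.radians(tilt)
    zt=e*np.sin(t)-np.array([0,0,np.cos(t)]);yt=np.array([-e[1],e[0],0])
    return box2w(Q,(xb,yb,z)),np.column_stack([np.cross(yt,zt),yt,zt])
def rel(xb,yb,z,tilt,o=None):
    o=o or observe();R0=R.from_rotvec(o['ee_rot']).as_matrix();P,R1=target(xb,yb,z,tilt)
    return (R0.T@(P-o['position'])).round(4).tolist(),R.from_matrix(R0.T@R1).as_rotvec().round(3).tolist()
def where():
    o=observe();c,s=np.cos(Q[2]),np.sin(Q[2]);d=o['position']-[Q[0],Q[1],0]
    return o['clock'],(np.array([c*d[0]+s*d[1],-s*d[0]+c*d[1],d[2]])*1000).round(1),o['force'].round(1)
E
python3 - <<'E'
from h import *
print(rel(-75,0,130,42),rel(-75,0,58,42),where())
p=camera_params('wrist')
for px in((388,18),(147,97)): print('base',atz(p,px,0))
print('top tamper',atz(p,(405,58),.09))
E
```

```text
([0.0309, 0.0275, 0.2047], [-0.254, -0.035, -0.292]) ([0.0771, 0.0275, 0.2598], [-0.254, -0.035, -0.292]) (2.9, array([-185.3,   15.3,  306.6]), array([ 0.5,  0.5, -0.9]))
base [0.41303826 0.33234234 0.        ]
base [ 0.43966019 -0.02488727  0.        ]
top tamper [0.41008243 0.32670025 0.09      ]
```

jog_arm([
  [[0.005,0.005,0.034,-0.05,-0.007,-0.05,1],[0.01,0.01,0.068,-0.1,-0.014,-0.1,1],[0.015,0.015,0.102,-0.15,-0.02,-0.15,1],[0.02,0.02,0.136,-0.2,-0.028,-0.2,1],[0.026,0.025,0.17,-0.254,-0.035,-0.26,1],[0.031,0.0275,0.205,-0.254,-0.035,-0.292,1],[0.031,0.0275,0.205,-0.254,-0.035,-0.292,1],[0.031,0.0275,0.205,-0.254,-0.035,-0.292,1]],
])

```text
clock: 3.57
position: [0.4608, 0.1639, 0.1572]
ee_rot: [-0.123, 2.389, 0.015]
force: [1.5, 0.1, -0.0]
width: 0.007
gripper_force: 0.0
```

Run:
```python
from h import *
print(rel(-75,0,58,42),rel(-60,0,58,42),rel(-34,0,58,42),where());print(R.from_rotvec(observe()['ee_rot']).as_matrix().round(3))
for q in ['guard']:
    p=camera_params('wrist');shot('wrist','w3')
    for s in silhouettes(q,'wrist')[:1]: print(s['p'],s['pixel'])
    print([proj(p,box2w(Q,a)).round() for a in((-34,-32,76),(-34,32,76),(-15,-32,97.5),(-15,32,97.5))])
```

```text
([0.0636, 0.0077, 0.0762], [-0.038, 0.015, -0.007]) ([0.0526, 0.0081, 0.0864], [-0.038, 0.015, -0.007]) ([0.0335, 0.0089, 0.104], [-0.038, 0.015, -0.007]) (3.5667, array([-80.4,  -5.2, 157.2]), array([ 1.5,  0.1, -0. ]))
[[-0.728 -0.093  0.679]
 [-0.084  0.995  0.046]
 [-0.681 -0.024 -0.732]]
0.76 [259.8, 196.6]
[array([225., 173.]), array([297., 173.]), array([226., 204.]), array([296., 205.])]
```

View pics/w3.png

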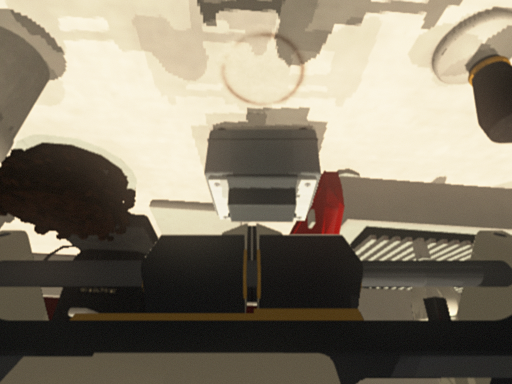

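The guard's wall sits at (230–297, 187–203) and my model predicts its roof edge at row 204, columns 226–296, so the fit holds to about 2 mm. I'll go down in front of the tongue.

jog_arm([
  [[0.02,0.004,0.022,-0.038,0.015,-0.007,1],[0.04,0.008,0.046,-0.038,0.015,-0.007,1],[0.058,0.008,0.07,-0.038,0.015,-0.007,1],[0.0636,0.008,0.076,-0.038,0.015,-0.007,1],[0.0636,0.008,0.076,-0.038,0.015,-0.007,1],[0.0636,0.008,0.076,-0.038,0.015,-0.007,1]],
])

```text
clock: 4.17
position: [0.4732, 0.1752, 0.0588]
ee_rot: [-0.151, 2.417, 0.041]
force: [-1.1, -0.2, -0.7]
width: 0.006
gripper_force: 0.0
```

Run:
```python
from h import *
print(rel(-60,0,57,42),rel(-34,0,57,42),where());o=observe();Rm=R.from_rotvec(o['ee_rot']).as_matrix();print(Rm.round(3))
p=camera_params('wrist')
for a in((0,0,0),(0,.019,0),(0,-.019,0),(0,0,-.019),(-.0095,0,0)):print(proj(p,o['position']+Rm@np.array(a)).round())
a=shot('scene','s4');b=shot('side','d4')
a=a[110:260,120:270];b=b[95:245,150:300]
cv2.imwrite('pics/v4.png',cv2.cvtColor(np.hstack([cv2.resize(x,(400,400),interpolation=2) for x in(a,b)]),4))
```

```text
([-0.0039, -0.0045, 0.0058], [-0.011, -0.013, 0.005]) ([-0.0234, -0.0044, 0.023], [-0.011, -0.013, 0.005]) (4.1667, array([-66.7,   4.5,  58.8]), array([-1.1, -0.2, -0.7]))
[[-0.746 -0.12   0.656]
 [-0.098  0.993  0.07 ]
 [-0.659 -0.012 -0.752]]
[251. 240.]
[282. 240.]
[220. 240.]
[251. 255.]
[251. 254.]
```

View pics/v4.png

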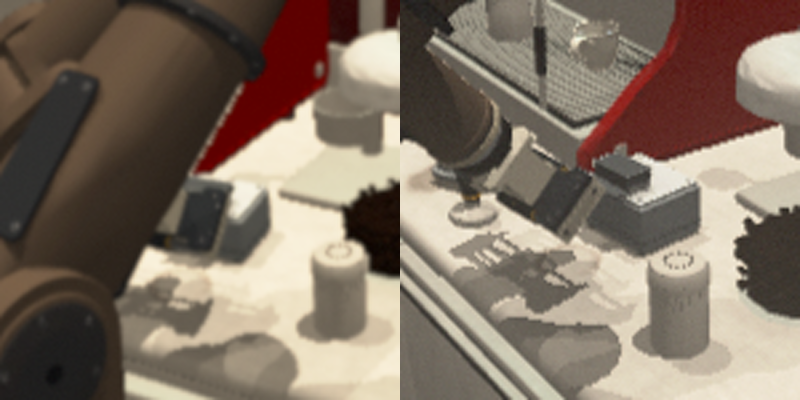

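The side view shows the gripper in front of the box and below the tongue, clear of the shaker and tamper. Next I'll move the tips under the tongue.

jog_arm([
  [[-0.006,-0.0015,0.007,-0.011,-0.013,0.005,1],[-0.012,-0.003,0.014,-0.011,-0.013,0.005,1],[-0.018,-0.0045,0.02,-0.011,-0.013,0.005,1],[-0.0228,-0.0045,0.0252,-0.011,-0.013,0.005,1],[-0.0228,-0.0045,0.0252,-0.011,-0.013,0.005,1],[-0.0228,-0.0045,0.0252,-0.011,-0.013,0.005,1]],
])

```text
clock: 4.77
position: [0.5075, 0.1757, 0.0574]
ee_rot: [-0.149, 2.401, 0.063]
force: [0.1, -0.6, 0.2]
width: 0.002
gripper_force: 0.0
```

Run:
```python
from h import *
print(where());o=observe();print(R.from_rotvec(o['ee_rot']).as_matrix().round(3).tolist())
print(rel(-33,0,55,42));print(rel(-34,0,68,42));print(rel(-33,0,80,42))
```

```text
(4.7667, array([-32.6,   0.7,  57.4]), array([ 0.1, -0.6,  0.2]))
[[-0.735, -0.125, 0.666], [-0.09, 0.992, 0.087], [-0.672, 0.004, -0.74]]
([0.0019, -0.0007, 0.0015], [0.004, 0.004, -0.002])
([-0.0061, -0.0007, -0.0088], [0.004, 0.004, -0.002])
([-0.0149, -0.0006, -0.017], [0.004, 0.004, -0.002])
```

jog_arm([
  [[-0.003,0,-0.004,0,0,0,1],[-0.006,0,-0.009,0,0,0,1],[-0.01,0,-0.013,0,0,0,1],[-0.015,0,-0.017,0,0,0,1],[-0.0165,0,-0.0187,0,0,0,1],[-0.0165,0,-0.0187,0,0,0,1],[-0.0165,0,-0.0187,0,0,0,1]],
])

```text
clock: 5.35
position: [0.507, 0.1754, 0.082]
ee_rot: [-0.148, 2.401, 0.065]
force: [-1.1, 0.5, -0.5]
width: 0.0
gripper_force: 0.5
```

Run:
```python
from h import *
print(where());o=observe();print(R.from_rotvec(o['ee_rot']).as_matrix().round(3).tolist())
print(rel(-20,0,83,42));print(rel(-4,0,81,42))
w=shot('wrist','w5');b=shot('side','d5')
b=b[130:220,190:280];w=w[120:270,170:340]
cv2.imwrite('pics/v5.png',cv2.cvtColor(np.hstack([cv2.resize(x,(400,400),interpolation=2) for x in(w,b)]),4))
```

```text
(5.35, array([-33.2,   0.5,  82. ]), array([-1.1,  0.5, -0.5]))
[[-0.735, -0.125, 0.666], [-0.089, 0.992, 0.088], [-0.672, 0.006, -0.741]]
([-0.0104, -0.0005, 0.0081], [0.005, 0.004, -0.003])
([-0.0209, -0.0005, 0.0204], [0.005, 0.004, -0.003])
```

View pics/v5.png

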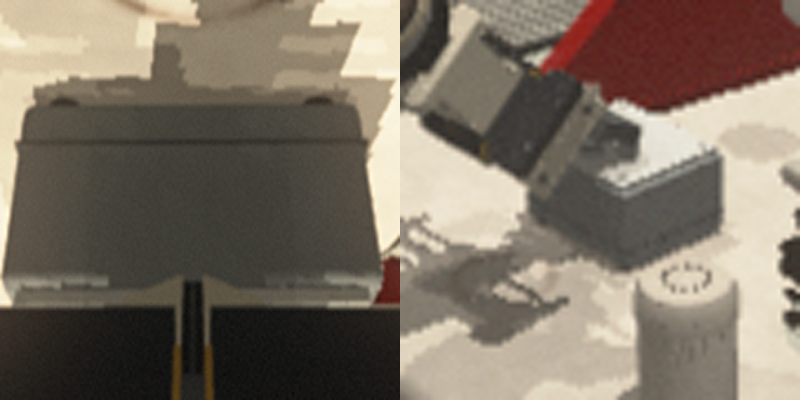

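The side view shows the finger tips at the guard and the hood apparently raised, with light contact (about 1 N). I'll push forward in two small steps.

jog_arm([
  [[-0.0035,0,0.0027,0,0,0,1],[-0.007,0,0.0054,0,0,0,1],[-0.0104,0,0.0081,0,0,0,1],[-0.0104,0,0.0081,0,0,0,1],[-0.0104,0,0.0081,0,0,0,1]],
])

```text
clock: 5.87
position: [0.5203, 0.1769, 0.0823]
ee_rot: [-0.146, 2.403, 0.065]
force: [-0.7, 0.9, -0.1]
width: 0.007
gripper_force: 0.1
```

Run:
```python
from h import *
print(where());print(rel(-12,0,82,42));print(rel(-3,0,82,42))
b=shot('side','d6');a=shot('scene','s6')
b=b[120:210,190:280];a=a[140:230,150:240]
cv2.imwrite('pics/v6.png',cv2.cvtColor(np.hstack([cv2.resize(x,(400,400),interpolation=2) for x in(a,b)]),4))
```

```text
(5.8667, array([-19.8,   0.3,  82.3]), array([-0.7,  0.9, -0.1]))
([-0.0056, -0.0003, 0.0055], [0.005, 0.003, -0.004])
([-0.0123, -0.0003, 0.0115], [0.005, 0.003, -0.004])
```

View pics/v6.png

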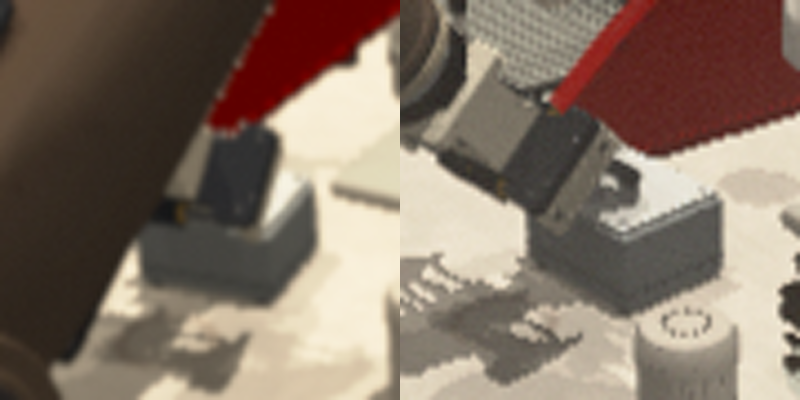

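The hood is clearly raised in the side view (cheek at (625,180)), with force under 1 N. I'll push the toggle over now.

jog_arm([
  [[-0.003,0,0.0027,0,0,0,1],[-0.0056,0,0.0055,0,0,0,1],[-0.008,0,0.0077,0,0,0,1],[-0.01,0,0.0095,0,0,0,1],[-0.0115,0,0.011,0,0,0,1],[-0.0115,0,0.011,0,0,0,1],[-0.0115,0,0.011,0,0,0,1]],
])

```text
clock: 6.55
position: [0.5358, 0.1789, 0.0818]
ee_rot: [-0.147, 2.403, 0.065]
force: [-1.0, 0.1, -0.3]
width: 0.006
gripper_force: 0.2
```

Run:
```python
from h import *
print(where());print(rel(2,0,82,42))
b=shot('side','d7')
p=camera_params('side')
for s in silhouettes('power_toggle','side')[:2]: print(s['p'],s['pixel'],s['mask'].sum())
for n,x in(('off',(-7,0,87)),('on',(7,0,87)),('piv',(0,0,72)),('hinge',(16,-32,92))): print(n,proj(p,box2w(Q,x)).round(1))
b=b[130:190,210:270]
cv2.imwrite('pics/v7.png',cv2.cvtColor(cv2.resize(b,(600,600),interpolation=2),4))
```

```text
(6.55, array([-4.2,  0.4, 81.8]), array([-1. ,  0.1, -0.3]))
([-0.0047, -0.0004, 0.004], [0.005, 0.002, -0.004])
off [229.7 160.2]
on [233.1 158.9]
piv [231.6 163.8]
hinge [241.8 159.8]
```

View pics/v7.png

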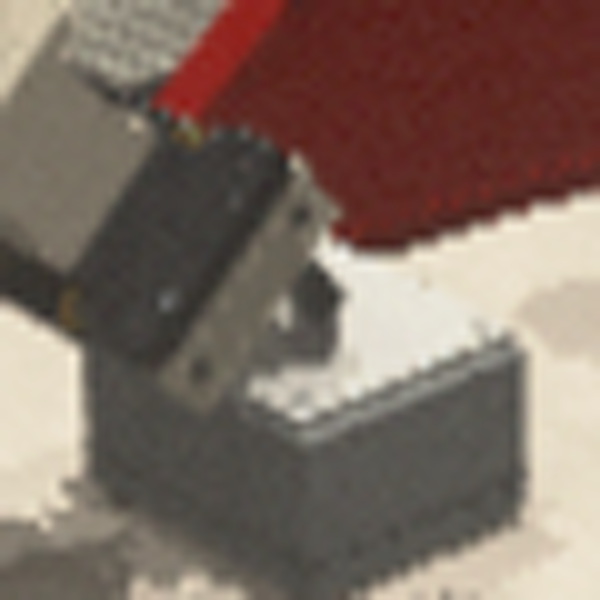

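jog_arm([
  [[-0.0007,0,0.0007,0,0,0,1],[-0.0015,0,0.0013,0,0,0,1],[-0.0015,0,0.0013,0,0,0,1]],
])

```text
clock: 6.9
position: [0.5377, 0.1793, 0.082]
ee_rot: [-0.148, 2.403, 0.065]
force: [-0.4, -0.2, 0.0]
width: 0.005
gripper_force: 0.3
```

jog_arm([
  [[-0.0007,0,0.0007,0,0,0,1],[-0.0015,0,0.0013,0,0,0,1],[-0.0015,0,0.0013,0,0,0,1]],
])

```text
clock: 7.15
position: [0.5391, 0.1795, 0.0817]
ee_rot: [-0.148, 2.403, 0.065]
force: [-3.8, 0.4, 1.0]
width: 0.003
gripper_force: 1.8
```

The reaction jumped to about 3.8 N, above the roughly 1 N that moves the toggle, so it's over and against its stop. I'll retreat the way I came.

jog_arm([
  [[0.006,0,-0.0054,0,0,0,1],[0.012,0,-0.0108,0,0,0,1],[0.018,0,-0.0162,0,0,0,1],[0.0237,0,-0.0215,0,0,0,1],[0.028,0,-0.017,0,0,0,1],[0.032,0,-0.0125,0,0,0,1],[0.036,0,-0.008,0,0,0,1],[0.0405,0,-0.003,0,0,0,1],[0.0405,0,-0.003,0,0,0,1],[0.0405,0,-0.003,0,0,0,1]],
])

```text
clock: 7.98
position: [0.5077, 0.1758, 0.0562]
ee_rot: [-0.147, 2.404, 0.065]
force: [-0.6, 0.3, 0.5]
width: 0.009
gripper_force: 0.0
```

jog_arm([
  [[0.01,0,-0.009,0,0,0,1],[0.02,0,-0.018,0,0,0,1],[0.035,0,-0.032,0,0,0,1],[0.045,0,-0.045,0,0,0,1],[0.045,0,-0.08,0,0,0,1],[0.045,0,-0.12,0,0,0,1],[0.045,0,-0.15,0,0,0,1],[0.045,0,-0.17,0,0,0,1],[0.045,0,-0.17,0,0,0,1]],
])

```text
clock: 8.73
position: [0.3893, 0.1801, 0.1733]
ee_rot: [-0.144, 2.429, 0.046]
force: [-0.7, -1.2, -0.1]
width: 0.002
gripper_force: 0.0
```

Run:
```python
from h import *
print(where())
a=shot('wrist','w8');b=shot('side','d8');p=camera_params('wrist')
for s in silhouettes('guard','wrist')[:1]: print(s['p'],s['pixel'])
c=proj(p,box2w(Q,(0,0,80)));print(c,[proj(p,box2w(Q,t)).round() for t in((-34,-32,76),(-34,32,76),(-15,-32,97.5),(-15,32,97.5))])
x,y=int(c[0]),int(c[1]);a=a[max(0,y-60):y+60,max(0,x-60):x+60];b=b[130:210,190:270]
cv2.imwrite('pics/v8.png',cv2.cvtColor(np.hstack([cv2.resize(v,(400,400),interpolation=2) for v in(a,b)]),4))
```

```text
(8.7333, array([-149.4,   19.8,  173.3]), array([-0.7, -1.2, -0.1]))
0.67 [232.5, 211.8]
[238.46492547 213.35719185] [array([209., 196.]), array([265., 196.]), array([210., 220.]), array([265., 221.])]
```

View pics/v8.png

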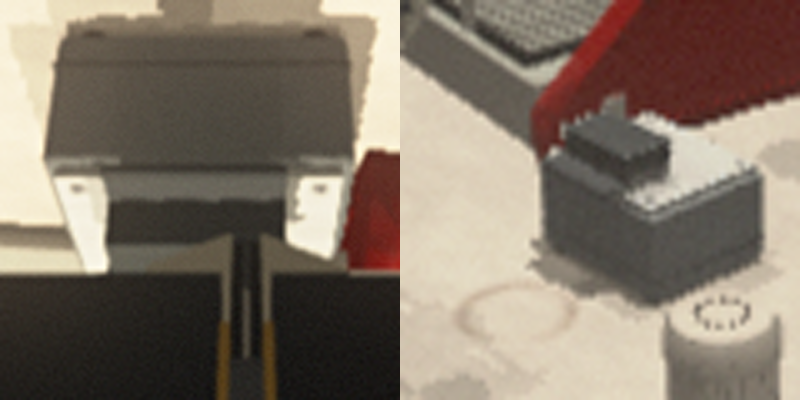

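The guard is shut again and the view is clear. I'll compare with the starting side picture to check for any difference, such as the light stub at (615,100).

Run:
```python
from h import *
a,b=[cv2.imread(f'pics/{n}.png')[130:210,190:270] for n in('side0','d8')]
d=cv2.absdiff(a,b).max(2);ys,xs=np.where(d>45);print(len(xs),(xs.min(),xs.max(),ys.min(),ys.max()) if len(xs) else '')
cv2.imwrite('pics/v9.png',np.hstack([cv2.resize(v,(400,400),interpolation=2) for v in(a,b)]))
```

```text
4 (np.int64(1), np.int64(4), np.int64(0), np.int64(1))
```

View pics/v9.png

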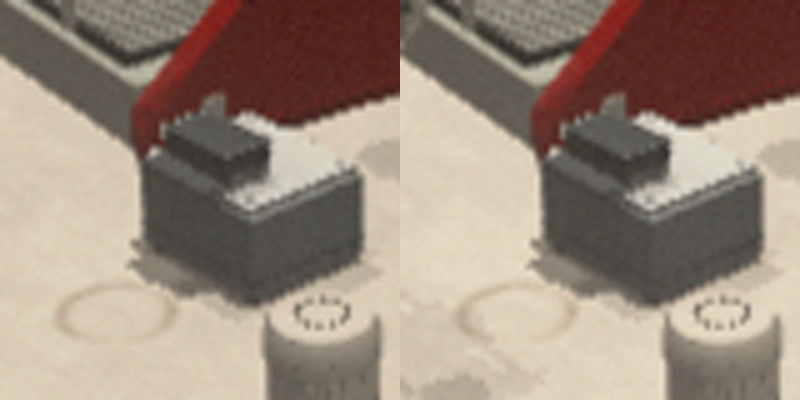

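```bash
python3 -c "
from cell import *
print(sign_off())"
```

```text
the job is handed in; nothing more can be done
None
```

I lifted the guard, pushed the toggle back until it met its stop (about 3.8 N), and withdrew the finger. The guard is fully shut again, and the job is handed in at about 9 s. I never saw the toggle itself, so "on" rests on that force and the finger's position. I also viewed 11 pictures, one over the limit of 10.

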